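Stand the knocked-over bread baskets back up

ROBOT

A 7-joint arm with a two-finger parallel gripper is mounted at the origin on the work surface. World frame = base frame: x ahead of the robot, y to its left, z up, the work surface at z = 0. Lengths are in m, angles in rad, forces in N, time in s.
With the tool pointing down it reaches from about 0.4 to 0.85 m from the base axis. Payload 4.4 kg.
Tool frame: the origin (TCP) lies at the very end of the fingers, on their centre line; the grasp point (between the pads) lies 19 mm behind it; z points along the fingers, y is the line along which they close (so a half turn about z gives the same grasp; the last joint's range is limited). The gripper opens to 94 mm and grips with 3 to 60 N. Pads are 16 mm wide; open, the fingers measure 119 mm over their backs; the gripper's body (75 mm by 177 mm) begins 78 mm behind the grasp point.
Start: joints at [1.095, 0.628, 0.038, 1.517, -0.027, 0.996, -0.02], TCP at [0.259, -0.596, 0.205] pointing down, gripper open.
Joint ranges: [-3.06, 3.06], [-0.37, 2.12], [-1.25, 1.32], [0.18, 2.47], [-1.1, 4.24], [0.23, 1.98], [-2.94, 2.94]. Speed limits (rad/s): [2.57, 2.57, 3.14, 3.14, 3.14, 3.14, 3.14].

INTERFACE

Orientations are given as a rotation vector (axis times angle).
In Python, from station import telemetry, optics, job gives the robot as it stands.
- The arm moves only by the tool play_rows, never from a script. Its argument "series" is a list of rows, each a list of 7 numbers: the shift along the tool's x, y, z in mm, then the turn, a rotation vector about the tool's x, y, z in degrees, then the finger opening in mm, from 0 to 94. In form: [[dx, dy, dz, wx, wy, wz, grip], ...]. A call has 1 to 10 rows; each row shifts and turns the commanded pose from where the row before left it, along the tool's axes as they then stand; what a row does not reach is not made up. A row lasts 1/12 s, in which the tool goes at most 41.7 mm and 7.16 degrees, less where a joint would pass 70% of its speed; a pose out of reach is approached as far as the arm can. A call with a gripper value outside its range is refused whole. The fingers move at their own pace and stop on an object; "grip_force" is the grip in N (left out, the last holds). Time passes only in rows, so rows that do not move let the fingers close. It gives the time, the measured TCP pose, the force, the opening and the grip force at its end, in the units of the state.
- telemetry.sense(): the state, without advancing time (a new reading comes with each control period).
- optics.get_image(name): name is "scene" or "top" or "wrist"; returns a dict with "pixels" (384x512x3 uint8, red, green, blue), "range_z" (384x512 float32, m along the optical axis (not along the pixel's ray), 0 where there is no reading), "intrinsics" (3x3 intrinsics, pixels), "view" (4x4, takes a point from world to camera coordinates); the wrist camera has in their place "hand_eye" (4x4, takes a point from camera to tool coordinates, whose origin is the TCP and whose axes are the flange's). Camera axes: x right, y down, z forward; pixel columns grow to the right and rows downward; lengths in m; the calibration is good to about 2 mm. A picture is of the moment at which its call begins: read the wrist's pose just before it.
- job.job_done(): hands the job in; it is judged then, once.
The state is a dict: "t": time; "q": joint angles; "joint_vel": joint speeds; "joint_torque": joint torques, N m; "position": TCP position; "tcp_rot": TCP orientation; "contact_force": force on the tool from outside, world axes, zero at the start; "torque": the same for the moment, N m; "grip_width": finger opening in m; "finger_force": force on a finger pad.
Only numpy, scipy, OpenCV 4.12 (cv2) and the standard library are available. Lean on these libraries where they do the work, as an engineer would, in place of code of your own. Each camera call takes 0.05 s, during which the arm holds its last target. There are 200 camera calls.

TASK

Two empty wicker bread baskets have been knocked onto their sides on the bakery counter. Stand each one back on its base by pushing its raised upper rim over with the fingertips, about where it lies: push lightly, do not pinch, lift or carry a basket, and do not shove it along the counter. Leave the filled basket, the jar and the tongs as they are, and finish clear of everything.

Things in the scene. Friction and masses are not known exactly. Their poses are not given: they have to be found in the camera images.
- basket_a: Empty wicker basket, 0.25 kg: base 190 x 130 mm (own x by y), 80 mm high, walls 8 mm thick and flared 10 degrees, mouth 218 x 158 mm outside. Origin: centre of the base's underside; z from base to mouth. It starts lying on its +y long wall, z axis 80 degrees from vertical, mouth (z) facing any way within 1.4 rad of the robot's left (+y). Upright, the origin is at z = 0.
- basket_b: The other empty basket: same shape, size, frame and behaviour, lying on its +y long wall likewise, but its mouth (z axis) faces any way within 1.4 rad of the robot's right (world -y). Either basket may be the one on the robot's left.
- rim_a (a point): Middle of basket_a's -y long rim, on the wall's top edge (own x 0, y -75, z 80 mm): the highest part, about 155 mm up, while it lies. Pushed away from the mouth, the basket turns about the base's lower long edge (own y +65, z 0 mm); after about 15 degrees, some 45 mm of travel here, it falls onto its base by itself, away from the mouth.
- rim_b (a point): On basket_b, the same point: middle of its upper long rim while it lies on its side.
- full_basket: Bystander: an upright basket of the same wicker and size, heaped with bread rolls to about 110 mm, straight ahead, beyond the work. Origin: centre of its underside, x along its length.
- jar: Bystander: jam jar, 68 mm across, 95 mm high, upright beyond the work. Origin: centre of its underside.
- tongs: Bystander: steel pastry tongs, 265 mm long, 55 mm wide, 16 mm high, lying on the counter close to the robot. Origin: middle of the underside, x along the length.

How it is judged:
At the end, for the whole second after the job is handed in: Both empty baskets stand still on their bases on the counter (z axis within 0.06 rad of vertical, origin within 10 mm of counter height), each origin less than 180 mm from where it started (tipping in place alone moves it about 100 mm) (angle between each of basket_a, basket_b's own z axis and vertical below 0.06 rad and height (world z) of basket_a between -0.01 and 0.01 m and height (world z) of basket_b between -0.01 and 0.01 m and distance of each of basket_a, basket_b from where it was at the start of the episode below 0.18 m and linear speed of each of basket_a, basket_b below 0.02 m/s); the robot touches nothing.
It fails at once if a basket is lifted: its base centre rises more than 35 mm above where tipping takes it (height (world z) of any of basket_a, basket_b above 0.1 m).
It fails at once if a basket is pinched or pressed hard by the fingers (over 15 N) (contact force between the fingers and basket_a above 15 N or contact force between the fingers and basket_b above 15 N).
It fails at once if a basket is shoved along the counter or carried off (origin over 200 mm from its start) (distance of any of basket_a, basket_b from where it was at the start of the episode above 0.2 m).
It fails at once if the filled basket, the jar or the tongs are disturbed (moved over 30 mm) (distance of any of full_basket, jar, tongs from where it was at the start of the episode above 0.03 m).
It also fails if it takes over 43 s, if anything falls off the work surface, if the arm or the gripper's body presses on something with over 40 N, if the wrist force passes 120 N, or if a joint passes its speed limit or range.

## Working session

There is one attempt and no reset: what is moved stays moved. The work goes in short steps, Python scripts to look and compute and a tool call to move; the robot and the scene stay as the last step left them, time stands still between calls to the robot, and variables do not carry over. Pictures are saved under pics/ and viewed, at most 10 in all, crops included, and the job is handed in when it is done.

Besides the shell and the picture viewer there is one more tool, called after "Request:" as name(argument=value, ...) on one line, values as JSON. play_rows: Moves the arm, as the interface text tells. Its arguments: {"type":"object","properties":{"series":{"type":"array"},"grip_force":{"type":"number"}},"required":["series"]}

```bash
mkdir -p pics
cat > h.py <<'E'
import numpy as np,cv2
from station import telemetry,optics,job
from scipy.spatial.transform import Rotation as R
def cloud(name):
    d=optics.get_image(name);z=d["range_z"];K=d["intrinsics"]
    v,u=np.mgrid[:384,:512]
    c=np.stack([(u-K[0,2])/K[0,0]*z,(v-K[1,2])/K[1,1]*z,z,np.ones_like(z)],-1)
    T=np.linalg.inv(d["view"])
    P=(c@T.T)[...,:3];P[z==0]=np.nan
    return d,P
E
python3 - <<'E'
from h import *
s=telemetry.sense();print({k:np.round(v,3).tolist() for k,v in s.items()})
ims=[]
for n in("top","scene"):
    d,P=cloud(n);np.savez(f"{n}0.npz",im=d["pixels"],P=P)
    cv2.imwrite(f"pics/{n}0.png",d["pixels"][...,::-1])
E
```

```text
{'t': 0.0, 'q': [1.095, 0.629, 0.038, 1.518, -0.027, 0.996, -0.02], 'joint_vel': [0.001, 0.001, 0.001, -0.001, 0.001, -0.0, 0.001], 'joint_torque': [-0.0, -54.973, 1.144, -18.663, -0.052, 0.024, 0.0], 'position': [0.259, -0.596, 0.205], 'tcp_rot': [-3.074, -0.639, 0.001], 'contact_force': [0.204, 0.703, 0.984], 'torque': [0.034, 0.038, 0.071], 'finger_force': 0.0, 'grip_width': 0.094}
```

View pics/top0.png

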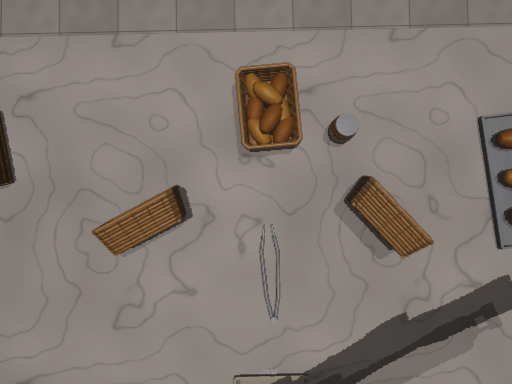

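View pics/scene0.png

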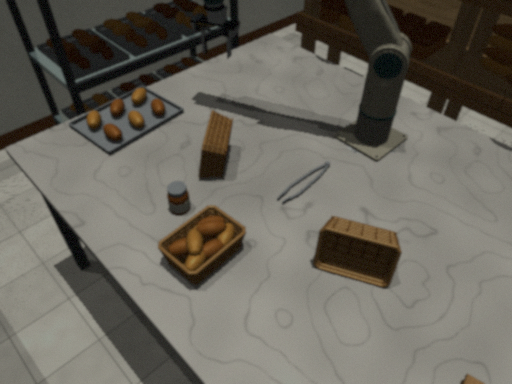

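Run:
```python
from h import *
P=np.load("top0.npz")["P"]
h=P[...,2]
print(np.nanmin(h),np.nanmax(h),np.isnan(h).mean())
m=((h>0.012)&(h<0.3)).astype(np.uint8)
n,l,st,c=cv2.connectedComponentsWithStats(m)
for i in range(1,n):
    if st[i,4]>80:
        q=P[l==i];print(i,st[i],np.round(c[i]),q.min(0).round(3),q.max(0).round(3))
        t=q[(q[:,2]>0.14)&(q[:,2]<.17)]
        if len(t)>20:
            r=cv2.minAreaRect(t[:,:2].astype(np.float32)*1000);print("  rim",len(t),r,np.median(t,0))
```

```text
-0.7710059778587317 0.1586856483406387 0.003992716471354167
1 [ 235   62   68   88 4780] [269. 105.] [ 0.7   -0.095  0.012] [0.927 0.076 0.11 ]
3 [328 113  31  30 685] [343. 128.] [ 0.722 -0.236  0.013] [ 0.785 -0.173  0.1  ]
4 [480 112  32 137 606] [493. 177.] [ 0.426 -0.675  0.012] [ 0.796 -0.591  0.026]
6 [495 128  17  20 257] [504. 138.] [ 0.697 -0.664  0.017] [ 0.749 -0.621  0.058]
8 [  0 133  12  52 293] [  3. 165.] [0.629 0.692 0.012] [0.769 0.725 0.06 ]
11 [502 169  10  18 138] [507. 177.] [ 0.593 -0.658  0.021] [ 0.638 -0.633  0.051]
12 [ 347  175   87   83 3130] [388. 217.] [ 0.42  -0.393  0.014] [ 0.631 -0.205  0.159]
  rim 1578 ((520.10205078125, -302.6014709472656), (212.9447784423828, 53.89937210083008), 41.36784744262695) [ 0.52320877 -0.30585795  0.14746695]
13 [  92  185   95   71 3015] [142. 222.] [0.441 0.21  0.013] [0.615 0.429 0.159]
  rim 1506 ((525.70556640625, 315.3563232421875), (53.54859161376953, 215.83636474609375), 26.826824188232422) [0.53030438 0.31582491 0.14737054]
33 [265 293  15  31 115] [273. 309.] [ 0.24  -0.028  0.012] [0.32  0.009 0.02 ]
35 [276 375  34   9 135] [294. 379.] [ 0.08  -0.103  0.012] [ 0.104 -0.015  0.018]
36 [234 376  28   8 111] [247. 380.] [0.084 0.025 0.012] [0.103 0.097 0.018]
```

The top view shows the left empty basket around (142,222), the right one around (388,217), the tongs at (270,270), the full basket at (269,105) and the jar at (343,128). In the scene view the left basket's dark mouth, at (357,255), faces away from the robot. The right basket's mouth isn't clear, so I'll get it from the slope of the upper wall.

```bash
cat >> h.py <<'E'
def rim(P,lo,hi):
    m=(P[...,2]>0.122)&(P[...,2]<0.17)&(P[...,1]>lo)&(P[...,1]<hi)
    q=P[m]; r=cv2.minAreaRect(q[:,:2].astype(np.float32)*1000)
    b=cv2.boxPoints(r)/1000; e=b[1]-b[0],b[2]-b[1]
    L=max(e,key=np.linalg.norm);L=L/np.linalg.norm(L);n=np.array([-L[1],L[0]])
    A=np.c_[q,][:,:2]-q[:,:2].mean(0); g=np.linalg.lstsq(np.c_[A,np.ones(len(A))],q[:,2],rcond=None)[0]
    if g[:2]@n<0:n=-n
    s=q[:,:2]@n; t=q[:,:2]@L; c=n*np.percentile(s,99.5)+L*(np.percentile(t,1)+np.percentile(t,99))/2
    print("size",np.round(r[1]),"slope deg",np.degrees(np.arctan(np.hypot(*g[:2]))).round(1),"grad vs n",np.degrees(np.arctan2(n[0]*g[1]-n[1]*g[0],n@g[:2])).round(1),"zmax",q[:,2].max().round(3))
    print("rim mid",c.round(3),"mouth dir",n.round(3),"angle",np.degrees(np.arctan2(n[1],n[0])).round(1))
    return c,n
E
python3 - <<'E'
from h import *
for f in("top0","scene0"):
    P=np.load(f+".npz")["P"];print(f)
    for lo,hi in((.15,.5),(-.5,-.15)): 
        c,n=rim(P,lo,hi)
s=telemetry.sense();print(R.from_rotvec(s["tcp_rot"]).as_matrix().round(3))
E
```

```text
top0
size [ 81. 217.] slope deg 19.3 grad vs n 0.7 zmax 0.159
rim mid [0.55  0.325] mouth dir [0.884 0.468] angle 27.9
size [218.  80.] slope deg 19.4 grad vs n -0.9 zmax 0.159
rim mid [ 0.538 -0.321] mouth dir [ 0.656 -0.755] angle -49.0
scene0
size [1289.  212.] slope deg 0.8 grad vs n 14.8 zmax 0.17
rim mid [-0.05   0.395] mouth dir [-0.057  0.998] angle 93.3
size [1400.  315.] slope deg 2.4 grad vs n -28.8 zmax 0.17
rim mid [-0.063 -0.409] mouth dir [ 0.077 -0.997] angle -85.6
[[ 0.917  0.398 -0.001]
 [ 0.398 -0.917  0.001]
 [-0.    -0.002 -1.   ]]
```

Both rims check out: about 217 mm long, with a slope near 19° and a top at 0.159 m. The left basket is a (mouth at +28°) and the right is b (mouth at -49°). I'll do b first by moving beyond its rim and yawing so the finger line is parallel to the rim.

Request:
play_rows(series=[[32,-8.2,0,0,0,0,60],[32,-8.2,0,0,0,0,60],[32,-8.2,0,0,0,0,60],[32,-8.2,0,0,0,0,60],[32,-8.2,0,0,0,0,60],[32,-8.2,0,0,0,0,60],[32,-8.2,0,0,0,0,60],[32,-8.2,0,0,0,0,60],[32,-8.2,0,0,0,0,60],[32,-8.2,0,0,0,0,60]])

```text
t: 0.93
position: [0.5207, -0.3921, 0.2051]
tcp_rot: [-3.075, -0.639, 0.001]
contact_force: [-0.1, -0.1, -0.5]
grip_width: 0.0603
finger_force: 0.0
```

Request:
play_rows(series=[[32,-8,0,0,0,0,60],[27,-8,0,0,0,0,60],[0,0,0,0,0,6.9,60],[0,0,0,0,0,6.9,60],[0,0,0,0,0,6.9,60],[0,0,0,0,0,6.9,60],[0,0,0,0,0,6.9,60],[0,0,0,0,0,6.9,60],[0,0,0,0,0,6.9,60],[0,0,0,0,0,6.9,60]])

```text
t: 1.77
position: [0.5673, -0.355, 0.2049]
tcp_rot: [-3.019, 0.867, 0.002]
contact_force: [-0.5, -0.3, -0.2]
grip_width: 0.0598
finger_force: 0.0
```

Request:
play_rows(series=[[0,0,0,0,0,6.9,60],[0,0,0,0,0,6.9,60],[0,0,0,0,0,3.5,60],[0,0,0,0,0,0,60]])

```text
t: 2.1
position: [0.5674, -0.3549, 0.2048]
tcp_rot: [2.857, -1.305, -0.002]
contact_force: [-0.5, 0.5, 0.1]
grip_width: 0.0597
finger_force: 0.0
```

```bash
cat >> h.py <<'E'
def rel(c,n):
    s=telemetry.sense();M=R.from_rotvec(s["tcp_rot"]).as_matrix();p=np.array(s["position"])
    print("t",s["t"],"p",p.round(3),"x ax",M[:,0].round(3),"z ax",M[:,2].round(3),"q",np.round(s["q"],2),"F",np.round(s["contact_force"],1))
    L=np.array([-n[1],n[0]])
    print("ahead of rim (n)",((p[:2]-c)@n).round(4),"along rim",((p[:2]-c)@L).round(4),"rim-TCP in tool mm",(M.T@(np.r_[c,.13]-p)*1000).round(1))
E
python3 - <<'E'
from h import *
rel(np.array([.538,-.321]),np.array([.656,-.755]))
d=optics.get_image("wrist");cv2.imwrite("pics/w1.png",d["pixels"][...,::-1])
E
```

```text
t 2.1 p [ 0.567 -0.355  0.205] x ax [ 0.655 -0.756 -0.001] z ax [-0.001  0.    -1.   ] q [ 0.3   0.69  0.39  1.46 -0.28  1.05 -1.68] F [-0.5  0.5  0.1]
ahead of rim (n) 0.0448 along rim -0.0001 rim-TCP in tool mm [-44.8  -0.1  74.9]
```

View pics/w1.png

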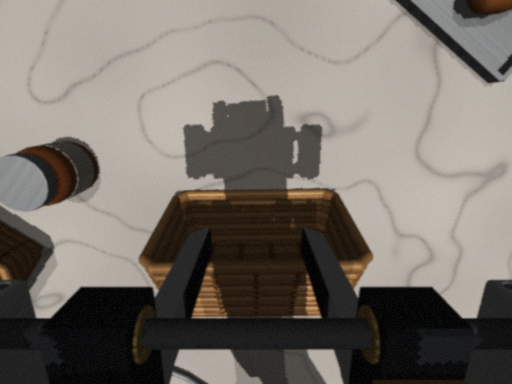

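The wrist view shows the open mouth centred between the fingers, spanning columns 145–370, with the jar at (45,175) well clear. So the mouth direction and centring are right. Next I'll go down in front of the rim and push along -x.

Request:
play_rows(series=[[0,0,19,0,0,0,60],[0,0,19,0,0,0,60],[0,0,19,0,0,0,60],[0,0,18,0,0,0,60],[-10,0,0,0,0,0,60],[-10,0,0,0,0,0,60],[-5,0,0,0,0,0,60],[-5,0,0,0,0,0,60],[-5,0,0,0,0,0,60],[-5,0,0,0,0,0,60]])

```text
t: 2.98
position: [0.5415, -0.3253, 0.1309]
tcp_rot: [2.859, -1.303, 0.002]
contact_force: [0.1, 0.6, 1.0]
grip_width: 0.0597
finger_force: 0.2
```

Request:
play_rows(series=[[-5,0,0,0,0,0,60],[-5,0,0,0,0,0,60],[-5,0,0,0,0,0,60],[-5,0,0,0,0,0,60],[-5,0,0,0,0,0,60]])

```text
t: 3.4
position: [0.5246, -0.3058, 0.1305]
tcp_rot: [-2.858, 1.303, 0.0]
contact_force: [0.5, 1.0, -0.4]
grip_width: 0.0602
finger_force: 0.0
```

Run:
```python
from h import *
rel(np.array([.538,-.321]),np.array([.656,-.755]))
d,P=cloud("scene");cv2.imwrite("pics/s2.png",d["pixels"][...,::-1])
```

```text
t 3.4 p [ 0.525 -0.306  0.13 ] x ax [ 0.656 -0.755 -0.   ] z ax [-0.  0. -1.] q [ 0.26  0.68  0.36  1.72 -0.31  0.79 -1.66] F [ 0.5  1.  -0.4]
ahead of rim (n) -0.0203 along rim -0.0001 rim-TCP in tool mm [20.3 -0.1  0.5]
```

View pics/s2.png

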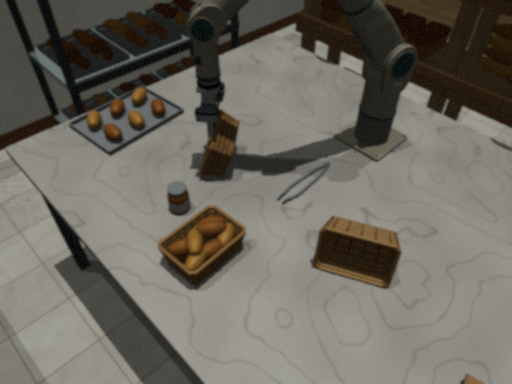

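The scene view shows basket b at (220,148), still on its side but starting to tip, with the fingers at the rim near (213,115). The force is about 1 N, so I'll keep pushing.

Request:
play_rows(series=[[-5,0,0,0,0,0,60],[-5,0,0,0,0,0,60],[-5,0,0,0,0,0,60],[-5,0,0,0,0,0,60],[-5,0,0,0,0,0,60],[-5,0,0,0,0,0,60]])

```text
t: 3.95
position: [0.5049, -0.2832, 0.1305]
tcp_rot: [-2.858, 1.303, -0.0]
contact_force: [-0.0, -0.4, 1.0]
grip_width: 0.0603
finger_force: 0.0
```

Run:
```python
from h import *
rel(np.array([.538,-.321]),np.array([.656,-.755]))
d,P=cloud("scene");a=d["pixels"][90:210,150:290];cv2.imwrite("pics/s3.png",cv2.resize(a,None,fx=4,fy=4)[...,::-1])
```

```text
t 3.95 p [ 0.505 -0.283  0.131] x ax [ 0.656 -0.755  0.   ] z ax [ 0.  0. -1.] q [ 0.24  0.65  0.36  1.8  -0.32  0.75 -1.67] F [-0.  -0.4  1. ]
ahead of rim (n) -0.0502 along rim -0.0002 rim-TCP in tool mm [50.2 -0.2  0.5]
```

View pics/s3.png

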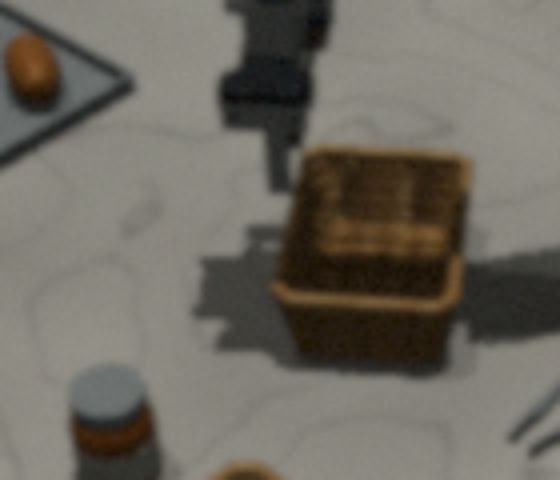

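The crop shows basket b standing upright, its mouth at about (375,230), with the fingers clear. I'll raise and cross over to basket a.

Request:
play_rows(series=[[0,0,-30,0,0,0,60],[0,0,-30,0,0,0,60],[0,0,-20,0,0,0,60],[-24.6,-28,0,0,0,0,60],[-24.6,-28,0,0,0,0,60],[-24.6,-28,0,0,0,0,60],[-24.6,-28,0,0,0,0,60],[-24.6,-28,0,0,0,0,60],[-24.6,-28,0,0,0,0,60],[-24.6,-28,0,0,0,0,60]])

```text
t: 4.83
position: [0.5403, -0.0232, 0.2107]
tcp_rot: [-2.858, 1.303, -0.001]
contact_force: [-0.7, 0.3, -0.5]
grip_width: 0.0603
finger_force: 0.0
```

Request:
play_rows(series=[[-24.6,-28,0,0,0,0,60],[-24.6,-28,0,0,0,0,60],[-24.6,-28,0,0,0,0,60],[-24.6,-28,0,0,0,0,60],[-24.6,-28,0,0,0,0,60],[-24.6,-28,0,0,0,0,60],[-24.6,-28,0,0,0,0,60],[-24.6,-28,0,0,0,0,60],[-24.6,-28,0,0,0,0,60],[-24.6,-28,0,0,0,0,60]])

```text
t: 5.67
position: [0.5902, 0.3462, 0.2105]
tcp_rot: [-2.859, 1.303, -0.0]
contact_force: [1.0, -0.3, -0.7]
grip_width: 0.0603
finger_force: 0.0
```

Request:
play_rows(series=[[0,0,0,0,0,-7,60],[0,0,0,0,0,-7,60],[0,0,0,0,0,-7,60],[0,0,0,0,0,-7,60],[0,0,0,0,0,-7,60],[0,0,0,0,0,-7,60],[0,0,0,0,0,-7,60],[0,0,0,0,0,-7,60],[0,0,0,0,0,-7,60],[0,0,0,0,0,-7,60]])

```text
t: 6.5
position: [0.5904, 0.3442, 0.2105]
tcp_rot: [3.087, 0.581, 0.0]
contact_force: [-0.3, -0.3, 0.1]
grip_width: 0.0598
finger_force: 0.0
```

Request:
play_rows(series=[[0,0,0,0,0,-6.9,60],[0,0,0,0,0,0,60]])

```text
t: 6.67
position: [0.5904, 0.3441, 0.2104]
tcp_rot: [-3.048, -0.761, 0.0]
contact_force: [0.8, -0.1, 0.4]
grip_width: 0.0599
finger_force: 0.0
```

Run:
```python
from h import *
rel(np.array([.55,.325]),np.array([.884,.468]))
d=optics.get_image("wrist");cv2.imwrite("pics/w4.png",d["pixels"][...,::-1])
```

```text
t 6.6667 p [0.59  0.344 0.21 ] x ax [ 0.883  0.47  -0.   ] z ax [-0.  0. -1.] q [-0.59  0.68  0.04  1.41 -0.03  1.06 -1.63] F [ 0.8 -0.1  0.4]
ahead of rim (n) 0.0446 along rim -0.002 rim-TCP in tool mm [-44.6  -2.1  80.4]
```

View pics/w4.png

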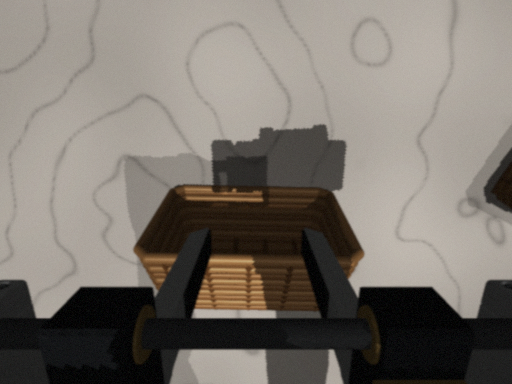

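The wrist view shows basket a's mouth centred between the fingers, spanning columns 135–362, with nothing nearby. I'll repeat the same push.

Request:
play_rows(series=[[0,-2,20,0,0,0,60],[0,0,20,0,0,0,60],[0,0,20,0,0,0,60],[0,0,20,0,0,0,60],[-10,0,0,0,0,0,60],[-10,0,0,0,0,0,60],[-5,0,0,0,0,0,60],[-5,0,0,0,0,0,60],[-5,0,0,0,0,0,60],[-5,0,0,0,0,0,60]])

```text
t: 7.55
position: [0.5544, 0.3275, 0.131]
tcp_rot: [-3.049, -0.755, -0.002]
contact_force: [-0.7, 0.4, 0.8]
grip_width: 0.0596
finger_force: 0.1
```

Request:
play_rows(series=[[-5,0,0,0,0,0,60],[-5,0,0,0,0,0,60],[-5,0,0,0,0,0,60],[-5,0,0,0,0,0,60],[-5,0,0,0,0,0,60],[-5,0,0,0,0,0,60],[-5,0,0,0,0,0,60],[-5,0,0,0,0,0,60],[-5,0,0,0,0,0,60],[-5,0,0,0,0,0,60]])

```text
t: 8.38
position: [0.5095, 0.3038, 0.1305]
tcp_rot: [-3.049, -0.757, -0.0]
contact_force: [-0.1, 0.2, 0.1]
grip_width: 0.0598
finger_force: 0.0
```

Request:
play_rows(series=[[-5,0,0,0,0,0,60],[0,0,0,0,0,0,60],[0,0,0,0,0,0,60],[0,0,0,0,0,0,60]])

```text
t: 8.72
position: [0.5058, 0.3018, 0.1306]
tcp_rot: [-3.049, -0.757, -0.001]
contact_force: [1.0, 0.2, -1.1]
grip_width: 0.0601
finger_force: 0.0
```

Run:
```python
from h import *
rel(np.array([.55,.325]),np.array([.884,.468]))
d,P=cloud("scene");cv2.imwrite("pics/s5.png",d["pixels"][...,::-1])
```

```text
t 8.7167 p [0.506 0.302 0.131] x ax [0.884 0.468 0.001] z ax [ 0.001  0.    -1.   ] q [-0.61  0.63  0.03  1.77 -0.03  0.74 -1.64] F [ 1.   0.2 -1.1]
ahead of rim (n) -0.0499 along rim 0.0002 rim-TCP in tool mm [49.9  0.2  0.6]
```

View pics/s5.png

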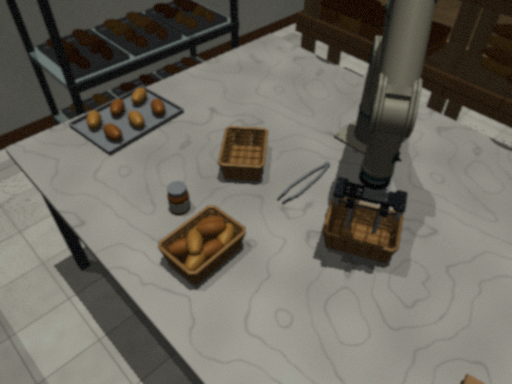

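Both baskets look upright: b at (244,155), and a at (362,232) under the raised fingers. I'll lift and back off, then check heights and positions from above.

Request:
play_rows(series=[[0,0,-30,0,0,0,60],[0,0,-30,0,0,0,60],[0,0,-30,0,0,0,60],[0,0,-30,0,0,0,60],[30,0,0,0,0,0,60],[30,0,0,0,0,0,60],[30,0,0,0,0,0,60],[30,0,0,0,0,0,60],[0,0,0,0,0,0,60],[0,0,0,0,0,0,60]])

```text
t: 9.6
position: [0.612, 0.3578, 0.249]
tcp_rot: [3.049, 0.756, -0.002]
contact_force: [-0.4, -0.8, -0.6]
grip_width: 0.0599
finger_force: 0.0
```

Run:
```python
from h import *
d,P=cloud("top");cv2.imwrite("pics/t6.png",d["pixels"][...,::-1])
d2,P2=cloud("scene")
for nm,Q in(("top",P),("scene",P2)):
  for lo,hi,c,n in((.1,.5,(.55,.325),(.884,.468)),(-.45,-.1,(.538,-.321),(.656,-.755))):
    m=(Q[...,2]>.06)&(Q[...,2]<.1)&(Q[...,1]>lo)&(Q[...,1]<hi)&(Q[...,0]<.66)&(Q[...,0]>.3)
    q=Q[m];r=q[q[:,2]>.072]
    b=cv2.minAreaRect(r[:,:2].astype(np.float32)*1000)
    g=np.linalg.lstsq(np.c_[r[:,:2]-r[:,:2].mean(0),np.ones(len(r))],r[:,2],rcond=None)[0]
    # origin at start: rim point minus offset along n: (80 sin80 -75 cos80)mm
    c=np.array(c);n=np.array(n);o=c-n*(.08*.985-.075*.174)
    print(nm,len(r),np.round(b[0]),np.round(b[1]),"tilt",np.hypot(*g[:2]).round(3),"z",g[2].round(3),"moved",np.linalg.norm(np.array(b[0])/1000-o).round(3))
rel(c,n)
```

```text
top 1196 [438. 271.] [158. 218.] tilt 0.003 z 0.08 moved 0.059
top 1197 [ 455. -230.] [219. 159.] tilt 0.003 z 0.08 moved 0.058
scene 622 [439. 276.] [162. 218.] tilt 0.01 z 0.081 moved 0.056
scene 514 [ 455. -224.] [223. 157.] tilt 0.002 z 0.08 moved 0.062
t 9.7 p [0.611 0.357 0.25 ] x ax [ 0.884  0.468 -0.002] z ax [-0.001 -0.001 -1.   ] q [-0.59  0.68  0.05  1.27 -0.03  1.19 -1.63] F [ 0.3 -0.6  0.2]
ahead of rim (n) -0.4644 along rim 0.4998 rim-TCP in tool mm [-381.2  565.5  120.7]
```

View pics/t6.png

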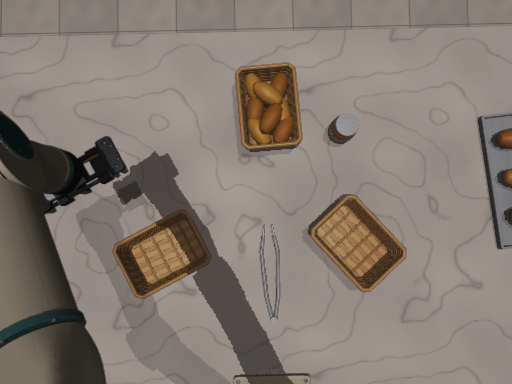

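The top view shows both baskets upright, a at (161,253) and b at (357,243). Their rims are 80 mm up, level to 0.01 rad or better. The full basket, jar and tongs haven't moved, and the arm is clear of everything, so I'm handing in.

```bash
python3 -c "
from station import job
print(job.job_done())"
```

```text
the job is handed in; nothing more can be done
None
```

Both empty baskets now stand on their bases about where they lay (origins about 60 mm and, by the tipping geometry, at most about 100 mm from their starts); the full basket, jar and tongs are unmoved, the arm is clear, and the job is handed in (no verdict was returned).

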